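# Sort the salvaged silver heat sinks into the divided tote

### The job

Gather the four silver heat sinks from the repair mat into the divided tote, each standing upright and flat on the floor of the compartment cut for its size (largest sink in the largest recess, and so on down to the smallest). The black heat sinks belong to another job: leave them where they stand.

Things in the scene. Friction and masses are not known exactly. Their poses are not given: they have to be found in the camera images.
- silver_xl: silver (bare aluminium) finned heat sink, the largest of four: 62 x 62 mm square block seen from above, 36 mm tall, fins upright running along its x; its outline is solid and can be gripped across either pair of parallel sides. Loose, standing on the mat (work surface z = 0). Origin at the centre of its underside, z up, x and y square to its sides.
- silver_l: silver (bare aluminium) finned heat sink, the second largest of four: 47 x 47 mm square block seen from above, 36 mm tall, fins upright running along its x; its outline is solid and can be gripped across either pair of parallel sides. Loose, standing on the mat (work surface z = 0). Origin at the centre of its underside, z up, x and y square to its sides.
- silver_m: silver (bare aluminium) finned heat sink, the second smallest of four: 32 x 32 mm square block seen from above, 36 mm tall, fins upright running along its x; its outline is solid and can be gripped across either pair of parallel sides. Loose, standing on the mat (work surface z = 0). Origin at the centre of its underside, z up, x and y square to its sides.
- silver_s: silver (bare aluminium) finned heat sink, the smallest of four: 17 x 17 mm square block seen from above, 36 mm tall, fins upright running along its x; its outline is solid and can be gripped across either pair of parallel sides. Loose, standing on the mat (work surface z = 0). Origin at the centre of its underside, z up, x and y square to its sides.
- well_xl: fixed tote compartment for the largest silver sink: yellow square liner, 92 mm outside, with an open-topped square dark-floored recess 77 x 77 mm in its middle. Origin at the centre of its underside (4 mm above the mat), z up, x and y square to its sides; recess floor 4 mm, rim top 18 mm above origin. One of four in a 2 x 2 black tote (200 mm square, walls 22 mm tall; centres 96 mm apart).
- well_l: fixed tote compartment for the second largest silver sink: yellow square liner, 92 mm outside, with an open-topped square dark-floored recess 62 x 62 mm in its middle. Origin at the centre of its underside (4 mm above the mat), z up, x and y square to its sides; recess floor 4 mm, rim top 18 mm above origin. One of four in a 2 x 2 black tote (200 mm square, walls 22 mm tall; centres 96 mm apart).
- well_m: fixed tote compartment for the second smallest silver sink: yellow square liner, 92 mm outside, with an open-topped square dark-floored recess 47 x 47 mm in its middle. Origin at the centre of its underside (4 mm above the mat), z up, x and y square to its sides; recess floor 4 mm, rim top 18 mm above origin. One of four in a 2 x 2 black tote (200 mm square, walls 22 mm tall; centres 96 mm apart).
- well_s: fixed tote compartment for the smallest silver sink: yellow square liner, 92 mm outside, with an open-topped square dark-floored recess 32 x 32 mm in its middle. Origin at the centre of its underside (4 mm above the mat), z up, x and y square to its sides; recess floor 4 mm, rim top 18 mm above origin. One of four in a 2 x 2 black tote (200 mm square, walls 22 mm tall; centres 96 mm apart).
- black_l: black finned heat sink, a look-alike that belongs to another job: 47 x 47 mm square, 36 mm tall. Loose on the mat, origin at the centre of its underside. To be left alone.
- black_m: black finned heat sink, a look-alike that belongs to another job: 32 x 32 mm square, 36 mm tall. Loose on the mat, origin at the centre of its underside. To be left alone.
Mind the look-alikes: they are no part of the job. What is shaped like the well_m but pink or purple is not meant.

How it is judged:
By the outcome, as a careful person would: the job done as asked, in the order asked, and still so for the second after the job is handed in, with the robot touching nothing.
It also fails if it takes over 96 s, if anything falls off the work surface, if the arm or the gripper's body presses on something with over 40 N, if the wrist force passes 120 N, or if a joint passes its speed limit or range.

### The arm

A 6-joint arm with a two-finger parallel gripper is mounted at the origin on the work surface. World frame = base frame: x ahead of the robot, y to its left, z up, the work surface at z = 0. Lengths are in mm, angles in rad, forces in N, time in s.
With the tool pointing down it reaches from about 350 to 975 mm from the base axis. Payload 7.1 kg.
Tool frame: the origin (TCP) lies on the centre line of the jaws, within the pads' length; the fingertips stand 17 mm ahead of it and the grasp point (between the pads) lies 2 mm behind it (tip_extent is the distance from the TCP to the fingertips, in mm); z points along the fingers, y is the line along which they close (so a half turn about z gives the same grasp; the last joint's range is limited). The gripper opens to 88 mm and grips with 3 to 60 N. Pads are 20 mm wide; open, the fingers measure 115 mm over their backs; the gripper's body (75 mm by 178 mm) begins 61 mm behind the grasp point.
Start: joints at [-1.283, 0.423, 1.63, -0, 1.089, -0.019], TCP at [188.774, -595.793, 239.675] pointing down, gripper open.
Joint ranges: [-3, 3], [-0.9, 2.11], [0.09, 2.58], [-1.31, 4.45], [0.11, 2.69], [-2.54, 2.54]. Speed limits (rad/s): [2.39, 2.39, 3.01, 3.14, 3.14, 3.14].

### API

Orientations are given as a rotation vector (axis times angle).
In Python, from workcell import get_obs, get_image, camera_model, close_job, look_for, outline_of, pinpoint, tip_extent gives the robot as it stands.
- The arm moves only by the shell command python3 -m jog 'ROWS'. ROWS is text: rows parted by semicolons, each of 7 numbers parted by spaces: the shift along the tool's x, y, z as a fraction of full scale, then the turn, a rotation vector about the tool's x, y, z as a fraction of full scale, then the closure, from -1 (fully open) to 1 (shut). A call has 1 to 8 rows; each row is the pose to reach, as a shift and turn from the pose commanded when the call began, along the tool's axes at that moment; what a row does not reach only later rows make up. Full scale, the value 1, is 0.2 m for a shift and 30 degrees for a turn. A row lasts 1/10 s, in which the tool goes at most 50 mm and 8.59 degrees, less where a joint would pass 70% of its speed; a pose out of reach is approached as far as the arm can. A call with a number of a shift or a turn outside -1 to 1 is refused whole. A call with a gripper value outside its range is refused whole. The fingers move at their own pace and stop on an object; the grip force is fixed at half the most. Time passes only in rows, so rows that repeat a pose let the fingers close. It gives the time, the measured TCP pose, the force, the opening and the grip force at its end, in the units of the state.
- get_obs(): the state, without advancing time (a new reading comes with each control period).
- get_image(name): name is "scene" or "top" or "wrist"; returns the picture (420x560x3 uint8, red, green, blue); there is no depth.
- camera_model(name): a dict with "fx", "fy", "cx", "cy" (pixels), "origin" and "orientation" of the camera in the world; the wrist camera has in their place "tool_from_camera" (4x4, takes a point from camera to tool coordinates, whose origin is the TCP and whose axes are the flange's). Camera axes: x right, y down, z forward; pixel columns grow to the right and rows downward; lengths in mm; the calibration is good to about 2 mm. The wrist camera is an equidistant fisheye: a pixel r from the principal point sees the ray r / f radians off the axis. A picture is of the moment at which its call begins: read the wrist's pose just before it. camera_model takes no time and is no camera call.
- close_job(): hands the job in; it is judged then, once.
Trained networks look in the newest picture that a camera, given by its name, has taken for a name from the list of things; names that differ only in an ending like _2 or _b are one class to them, and where a whole thing is asked for, a point or a joint stands for the part that bears it (a point fixed in the world has none). Each returns a list of dicts, best first, with "confidence" (0 to 1); they miss things now and then, are a little off and sometimes report something else, mostly with a low value. They report only what shows in the picture. A call takes as long as a camera call. They do not tell look-alikes from the thing itself.
- look_for(target, camera): "xyz" ([x, y, z] in mm, in the coordinates of the camera as it stood for that picture, good to about 4 mm: the middle of the surface that is visible of it).
- outline_of(target, camera): "mask" (420x560 bool, what is visible of it).
- pinpoint(target, camera): "xyz" ([x, y, z] in mm, in the coordinates of the camera as it stood for that picture, good to about 4 mm: a listed point, or the origin of a listed thing).
The state is a dict: "t": time; "qpos": joint angles; "qvel": joint speeds; "joint_torque": joint torques, N m; "ee_pos": TCP position; "orientation": TCP orientation; "ft_force": force on the tool from outside, world axes, zero at the start; "moment": the same for the moment, N m; "width": finger opening in mm; "grasp_force": force on a finger pad.
Only numpy, scipy, OpenCV 4.12 (cv2) and the standard library are available. Lean on these libraries where they do the work, as an engineer would, in place of code of your own. Each camera call takes 0.05 s, during which the arm holds its last target. There are 200 camera calls.

## Working session

There is one attempt and no reset: what is moved stays moved. The work goes in short steps, Python scripts to look and compute and a shell command to move; the robot and the scene stay as the last step left them, time stands still between calls to the robot, and variables do not carry over. Pictures are saved under pics/ and viewed, at most 14 in all, crops included, and the job is handed in when it is done.

```bash
mkdir -p pics; ls; cat > h.py <<'E'
import numpy as np, cv2
from scipy.spatial.transform import Rotation as R
from workcell import *
def shot(n,f):
    o=get_obs(); im=get_image(n); cv2.imwrite('pics/'+f,im[:,:,::-1]); return im,o
E
python3 - <<'E'
from h import *
for n in('top','scene'):
    shot(n,n+'0.png'); print(camera_model(n))
print(camera_model('wrist')); print(get_obs(), tip_extent)
E
```

```text
pics
{'fx': 469.41889367340656, 'fy': 469.41889367340656, 'cx': 282.2883941220666, 'cy': 206.05962272655572, 'origin': array([ 407.61001514,   -4.36295835, 1001.10728269]), 'orientation': array([-2.16046034,  2.20794552, -0.14487552])}
{'fx': 388.26351028602653, 'fy': 388.26351028602653, 'cx': 282.37407679852646, 'cy': 210.14196551003408, 'origin': array([ 853.69423282, -495.04268589,  552.13445933]), 'orientation': array([-2.17590082, -0.7749854 ,  0.33715811])}
{'fx': 325.19226210127806, 'fy': 325.19226210127806, 'cx': 278.2000346925867, 'cy': 207.24058446185137, 'tool_from_camera': array([[-2.07263042e-04, -9.65194216e-01, -2.61534094e-01,
         7.08289769e+01],
       [ 9.99999924e-01, -2.86096002e-04,  2.63350672e-04,
         2.29580991e-01],
       [-3.29008405e-04, -2.61534020e-01,  9.65194202e-01,
        -1.45232572e+02],
       [ 0.00000000e+00,  0.00000000e+00,  0.00000000e+00,
         1.00000000e+00]])}
{'t': 0.1, 'qpos': array([-1.28300417e+00,  4.23738504e-01,  1.63054710e+00,  2.75197598e-05,
        1.08857907e+00, -1.89598918e-02]), 'qvel': array([ 0.00088767,  0.00028716, -0.00329943,  0.0001707 ,  0.00038336,
        0.00116659]), 'joint_torque': array([ 9.79108117e-04, -5.45611882e+01, -2.74323696e+01,  6.45881100e-02,
        1.88036263e-02, -2.21358846e-05]), 'ee_pos': array([ 188.65892061, -595.38910144,  239.0217096 ]), 'orientation': array([-3.10346738e+00, -4.79745131e-01,  2.29733409e-04]), 'ft_force': array([ 1.28766109,  0.17343891, -0.78880298]), 'moment': array([-0.01132251,  0.03337181,  0.00519422]), 'grasp_force': 0.0, 'width': 87.87759003318229} 17.0
```

View pics/top0.png

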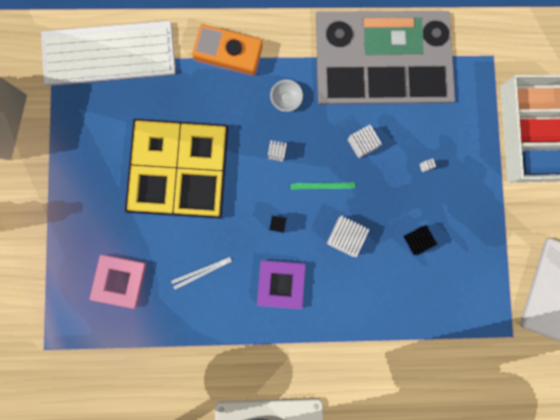

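View pics/scene0.png

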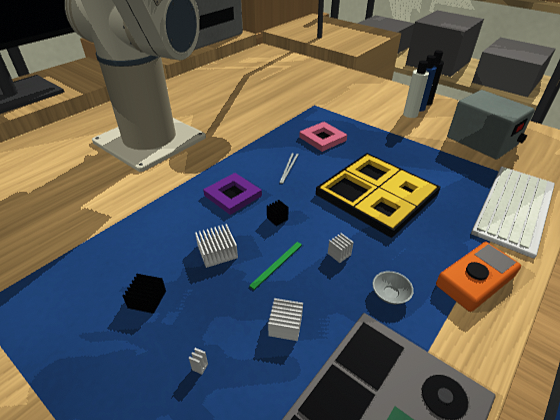

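```bash
cat >> h.py <<'E'
def cam2w(n):
    m=camera_model(n); return R.from_rotvec(m['orientation']).as_matrix(),np.array(m['origin']),m
def proj(n,P):
    C,o,m=cam2w(n); c=(np.atleast_2d(P)-o)@C; return np.c_[m['fx']*c[:,0]/c[:,2]+m['cx'],m['fy']*c[:,1]/c[:,2]+m['cy']]
def unproj(n,uv,z):
    C,o,m=cam2w(n); uv=np.atleast_2d(uv); d=np.c_[(uv[:,0]-m['cx'])/m['fx'],(uv[:,1]-m['cy'])/m['fy'],np.ones(len(uv))]@C.T
    return o+d*((z-o[2])/d[:,2])[:,None]
E
python3 - <<'E'
from h import *
np.set_printoptions(precision=1,suppress=True)
for n in('top','scene'):
    C,o,m=cam2w(n)
    for t in ['silver_xl','silver_l','silver_m','silver_s','well_xl','well_l','well_m','well_s','black_l','black_m']:
        for d in pinpoint(t,n)[:3]:
            P=C@d['xyz']+o
            print(n,t,round(d['confidence'],2),P,proj(n,P)[0])
E
```

```text
top silver_xl 0.78 [ 443.8 -175.1    3.8] [347.7 234.9]
top silver_l 0.83 [ 644.8 -214.7   -1.9] [361.8 142.7]
top silver_l 0.64 [ 592.8 -344.6    1.2] [422.2 164.8]
top silver_l 0.56 [628.4 -23.8  -1.9] [274.8 151.5]
top silver_m 0.83 [ 644.8 -214.7   -1.9] [361.8 142.7]
top silver_m 0.64 [ 592.8 -344.6    1.2] [422.2 164.8]
top silver_m 0.56 [628.4 -23.8  -1.9] [274.8 151.5]
top silver_s 0.83 [ 644.8 -214.7   -1.9] [361.8 142.7]
top silver_s 0.64 [ 592.8 -344.6    1.2] [422.2 164.8]
top silver_s 0.56 [628.4 -23.8  -1.9] [274.8 151.5]
top well_l 0.96 [642.6 226.1   7.2] [158. 146.]
top well_l 0.96 [358.8 305.   -1.1] [120.4 280.7]
top well_l 0.91 [636.8 135.6   9.9] [200.3 147.7]
top well_m 0.96 [642.6 226.1   7.2] [158. 146.]
top well_m 0.96 [358.8 305.   -1.1] [120.4 280.7]
top well_m 0.91 [636.8 135.6   9.9] [200.3 147.7]
top well_s 0.96 [642.6 226.1   7.2] [158. 146.]
top well_s 0.96 [358.8 305.   -1.1] [120.4 280.7]
top well_s 0.91 [636.8 135.6   9.9] [200.3 147.7]
top black_l 0.77 [468.  -26.   -2.4] [277.5 225.2]
top black_l 0.76 [ 430.7 -323.7    5.5] [417.2 239.4]
top black
[... 793 characters left out ...]
1] [347.2 194.5]
scene well_l 0.98 [549.9 238.8   7.2] [372.8 174.1]
scene well_l 0.73 [642.1 231.6   2.5] [406.7 192.3]
scene well_l 0.72 [360.5 308.   -2.9] [323.6 140. ]
scene well_m 0.98 [549.9 238.8   7.2] [372.8 174.1]
scene well_m 0.73 [642.1 231.6   2.5] [406.7 192.3]
scene well_m 0.72 [360.5 308.   -2.9] [323.6 140. ]
scene well_s 0.98 [549.9 238.8   7.2] [372.8 174.1]
scene well_s 0.73 [642.1 231.6   2.5] [406.7 192.3]
scene well_s 0.72 [360.5 308.   -2.9] [323.6 140. ]
scene black_l 0.8 [ 428.  -323.9   -2.9] [147.7 300.1]
scene black_l 0.66 [470.6 -21.1   0.1] [278.9 218. ]
scene black_m 0.8 [ 428.  -323.9   -2.9] [147.7 300.1]
scene black_m 0.66 [470.6 -21.1   0.1] [278.9 218. ]
```

The top picture shows silver sinks at xl (348,236), l (365,141), m (277,150) and s (428,165). These could be taken for them: black sinks at (420,240) and (278,224), and the white bowl at (287,96). The yellow recesses are xl (200,193), l (152,190), m (201,147) and s (156,144). The pink (118,282) and purple (281,285) lookalikes are not meant. Next I'll fit box silhouettes in both views.

```bash
cat > fit.py <<'E'
from h import *
from scipy.optimize import minimize
np.set_printoptions(precision=2,suppress=True)
S={'xl':(62,[444,-175]),'l':(47,[642,-215]),'m':(32,[626,-25]),'s':(17,[591,-346])}
gray={n:get_image(n) for n in('top','scene')}
masks={n:[d['mask'] for t in('silver_xl','silver_l') for d in outline_of(t,n)] for n in gray}
def sil(n,p,a):
    c,s=np.cos(p[2]),np.sin(p[2]); h=a/2
    q=np.array([[x,y,z] for x in(-h,h) for y in(-h,h) for z in(0,36)])
    w=np.c_[p[0]+c*q[:,0]-s*q[:,1],p[1]+s*q[:,0]+c*q[:,1],q[:,2]+p[3]]
    hull=cv2.convexHull((proj(n,w)*16*4).astype(np.int32))
    m=np.zeros((420*4,560*4),np.uint8); cv2.fillConvexPoly(m,hull,255,cv2.LINE_AA,4)
    return cv2.resize(m,(560,420),interpolation=cv2.INTER_AREA)/255.
vis={n:g.copy() for n,g in gray.items()}
for k,(a,xy) in S.items():
    M={}
    for n in gray:
        u=sil(n,[*xy,0.5,0],a); M[n]=max(masks[n],key=lambda m:(m*u).sum()/(m|(u>.5)).sum()).astype(float)
    f=lambda p:sum(np.abs(sil(n,p,a)-M[n]).sum()/M[n].sum() for n in M)
    best=min((minimize(f,[*xy,y,0],method='Nelder-Mead',options=dict(initial_simplex=np.array([*xy,y,0])+np.r_[np.zeros((1,4)),np.diag([8,8,.3,5])],maxiter=120)) for y in(0,.4,.8,1.2)),key=lambda r:r.fun)
    p=best.x; print(k,p[:2],'yawdeg',np.degrees(p[2])%90,'z',p[3],'err',best.fun)
    for n in vis:
        cs,_=cv2.findContours((sil(n,p,a)>.5).astype(np.uint8),0,1); cv2.drawContours(vis[n],cs,-1,(255,0,0),1)
T=gray['top']; hsv=cv2.cvtColor(T,cv2.COLOR_RGB2HSV)
y=cv2.inRange(hsv,(20,120,90),(35,255,255)); y[:100]=0; y[230:]=0; y[:,250:]=0
pts=cv2.findNonZero(y)[:,0].astype(float); w=unproj('top',pts,22)[:,:2]
r=cv2.minAreaRect(w.astype(np.float32)); print('tote top',r)
G=gray['scene']; hsv=cv2.cvtColor(G,cv2.COLOR_RGB2HSV); y=cv2.inRange(hsv,(20,120,90),(35,255,255)); y[:,:310]=0;y[240:]=0;y[:,445:]=0;y[:140]=0
w=unproj('scene',cv2.findNonZero(y)[:,0].astype(float),22)[:,:2]; print('tote scene',cv2.minAreaRect(w.astype(np.float32)))
v=np.vstack([vis['top'][100:300,100:460],vis['scene'][220:400,120:480]]); cv2.imwrite('pics/fit.png',cv2.resize(v,None,fx=1.55,fy=1.55)[:,:,::-1])
E
python3 fit.py
```

```text
xl [ 438.9  -171.17] yawdeg 62.223585160192656 z -1.641580741464582 err 0.2669901767628727
l [ 641.8  -215.26] yawdeg 28.86314856602998 z -1.227704839474383 err 0.1426128966598076Traceback (most recent call last):
  File "fit.py", line 20, in <module>
    best=min((minimize(f,[*xy,y,0],method='Nelder-Mead',options=dict(initial_simplex=np.array([*xy,y,0])+np.r_[np.zeros((1,4)),np.diag([8,8,.3,5])],maxiter=120)) for y in(0,.4,.8,1.2)),key=lambda r:r.fun)
  File "fit.py", line 20, in <genexpr>
    best=min((minimize(f,[*xy,y,0],method='Nelder-Mead',options=dict(initial_simplex=np.array([*xy,y,0])+np.r_[np.zeros((1,4)),np.diag([8,8,.3,5])],maxiter=120)) for y in(0,.4,.8,1.2)),key=lambda r:r.fun)
              ~~~~~~~~^^^^^^^^^^^^^^^^^^^^^^^^^^^^^^^^^^^^^^^^^^^^^^^^^^^^^^^^^^^^^^^^^^^^^^^^^^^^^^^^^^^^^^^^^^^^^^^^^^^^^^^^^^^^^^^^^^^^^^^^^^^^^^^^^^^^^^^^^^^
    res = _minimize_neldermead(fun, x0, args, callback, bounds=bounds,
                               **options)
    fxr = func(xr)
    fx = function(np.copy(x), *(wrapper_args + args))
  File "fit.py", line 19, in <lambda>
    f=lambda p:sum(np.abs(sil(n,p,a)-M[n]).sum()/M[n].sum() for n in M)
               ~~~^^^^^^^^^^^^^^^^^^^^^^^^^^^^^^^^^^^^^^^^^^^^^^^^^^^^^
  File "fit.py", line 19, in <genexpr>
    f=lambda p:sum(np.abs(sil(n,p,a)-M[n]).sum()/M[n].sum() for n in M)
                          ~~~^^^^^^^
  File "fit.py", line 11, in sil
    hull=cv2.convexHull((proj(n,w)*16*4).astype(np.int32))
                         ~~~~^^^^^
  File "h.py", line 9, in proj
    C,o,m=cam2w(n); c=(np.atleast_2d(P)-o)@C; return np.c_[m['fx']*c[:,0]/c[:,2]+m['cx'],m['fy']*c[:,1]/c[:,2]+m['cy']]
          ~~~~~^^^
  File "h.py", line 7, in cam2w
    m=camera_model(n); return R.from_rotvec(m['orientation']).as_matrix(),np.array(m['origin']),m
ValueError: time passes only in moves, steps and waits
```

```bash
sed -i 's/^def cam2w/import functools\n@functools.lru_cache(None)\ndef cam2w/' h.py; python3 fit.py
```

```text
xl [ 438.93 -171.51] yawdeg 63.618005932093645 z -2.5127966403033644 err 0.30043668032618603
l [ 642.28 -214.88] yawdeg 27.826973793432114 z -1.3917996587638046 err 0.2057811067490889
m [625.09 -28.49] yawdeg 80.58534649019313 z -0.8969342648133987 err 0.43795969458132955
s [ 587.69 -349.4 ] yawdeg 17.459675274838588 z -1.1044062532453465 err 0.35625308947108253
tote top ((592.4327392578125, 184.20318603515625), (194.14398193359375, 193.991943359375), 85.20755004882812)
tote scene ((591.2915649414062, 184.724609375), (192.32835388183594, 190.15724182128906), 85.26262664794922)
```

View pics/fit.png

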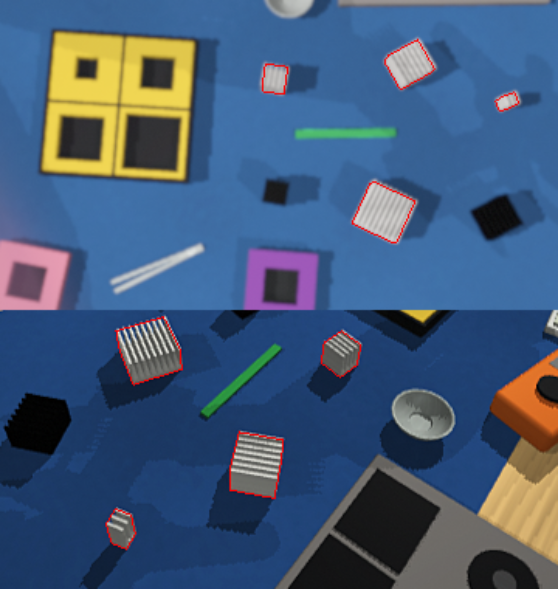

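```bash
cat > plan.py <<'E'
# usage: plan.py "x y z yawdeg" ... ; yaw mod 90, least turn (or none if 'k'); prints tool-frame fractions for each call
from h import *
import sys
o=get_obs(); p=np.array(o['ee_pos']); r=R.from_rotvec(o['orientation'])
# commanded orientation is exactly down
def yaw(r): x=r.as_matrix()[:,0]; return np.degrees(np.arctan2(x[1],x[0]))
print('yaw',round(yaw(r),2),'t',o['t'],'q6',round(o['qpos'][5],2))
Y=yaw(r); D=R.from_euler('x',180,degrees=True)
for a in sys.argv[1:]:
    *g,y=a.split(); g=np.array(g,float); d=0 if y=='k' else (float(y)-Y+45)%90-45
    M=(R.from_euler('z',Y,degrees=True)*D).as_matrix()
    s=M.T@(g-p)/200; n=int(np.ceil(max(np.abs(s).max()/.99,abs(d)/30)))
    print(a,'calls',n,'each shift',np.round(s/n,3),'turnz',round(-d/30/n,3),'mm/call',round(np.linalg.norm(s)*200/n))
    p=g; Y+=d
E
python3 plan.py "439 -171.5 180 63" "439 -171.5 34 k" "439 -171.5 130 k" "540 140.7 130 -4.8" "540 140.7 43 k"
```

```text
yaw 17.58 t 1.7 q6 -0.02
439 -171.5 180 63 calls 2 each shift [ 0.917 -0.822  0.149] turnz 0.743 mm/call 248
439 -171.5 34 k calls 1 each shift [ 0.   -0.    0.73] turnz 0.0 mm/call 146
439 -171.5 130 k calls 1 each shift [ 0.    0.   -0.48] turnz 0.0 mm/call 96
540 140.7 130 -4.8 calls 2 each shift [-0.129 -0.81  -0.   ] turnz -0.37 mm/call 164
540 140.7 43 k calls 1 each shift [ 0.    -0.     0.435] turnz 0.0 mm/call 87
```

```bash
python3 -m jog '.917 -.822 .149 0 0 0 -1;.917 -.822 .149 0 0 0 -1;.917 -.822 .149 0 0 0 -1;.917 -.822 .149 0 0 0 -1;.917 -.822 .149 0 0 0 -1;.917 -.822 .149 0 0 0 -1;.917 -.822 .149 0 0 0 -1'
python3 -m jog '.917 -.822 .149 0 0 1 -1;.917 -.822 .149 0 0 1 -1;.917 -.822 .149 0 0 1 -1;.917 -.822 .149 0 0 1 -1;.917 -.822 .149 0 0 1 -1;.917 -.822 .149 0 0 1 -1;.917 -.822 .149 0 0 1 -1;.917 -.822 .149 0 0 1 -1'
python3 -m jog '0 0 0 0 0 .486 -1;0 0 0 0 0 .486 -1;0 0 0 0 0 .486 -1;0 0 0 0 0 .486 -1;0 0 0 0 0 .486 -1'
cat > wrist.py <<'E'
# overlay model box edges in wrist image: args name x y yaw size
from h import *
import sys
def wproj(P,o):
    m=camera_model('wrist'); T=np.eye(4); T[:3,:3]=R.from_rotvec(o['orientation']).as_matrix(); T[:3,3]=o['ee_pos']
    c=np.linalg.inv(T@m['tool_from_camera'])@np.c_[P,np.ones(len(P))].T; c=c[:3].T
    th=np.arctan2(np.hypot(c[:,0],c[:,1]),c[:,2]); ph=np.arctan2(c[:,1],c[:,0])
    return np.c_[m['cx']+m['fx']*th*np.cos(ph),m['cy']+m['fx']*th*np.sin(ph)]
f=sys.argv[1]; x,y,a,s,z0,z1=map(float,sys.argv[2:8]); im,o=shot('wrist',f); im=im.copy(); b=np.radians(a)
for z,col in((z0,(0,255,0)),(z1,(255,0,0))):
    q=s/2*np.array([[1,1],[1,-1],[-1,-1],[-1,1]]); P=np.c_[x+q@[np.cos(b),-np.sin(b)],y+q@[np.sin(b),np.cos(b)],[z]*4]
    cv2.polylines(im,[np.round(wproj(P,o)).astype(int)],True,col,1)
cv2.imwrite('pics/'+f,im[:,:,::-1])
E
python3 wrist.py w1.png 439 -171.5 63 62 0 36; python3 plan.py "439 -171.5 180 63"
```

```text
t: 2.4
ee_pos: [314.6, -383.2, 210.1]
orientation: [3.103, 0.484, 0.0]
ft_force: [0.5, -1.2, 0.0]
width: 88.1
grasp_force: 0.0
t: 3.2
ee_pos: [439.4, -172.8, 180.3]
orientation: [3.123, -0.34, 0.001]
ft_force: [0.4, -0.4, -0.4]
width: 87.8
grasp_force: 0.0
t: 3.7
ee_pos: [438.9, -172.4, 180.2]
orientation: [3.055, -0.732, 0.0]
ft_force: [0.2, 1.1, 0.1]
width: 87.7
grasp_force: 0.0
yaw -26.96 t 3.75 q6 1.64
439 -171.5 180 63 calls 1 each shift [-0.002 -0.003  0.001] turnz 0.001 mm/call 1
```

View pics/w1.png

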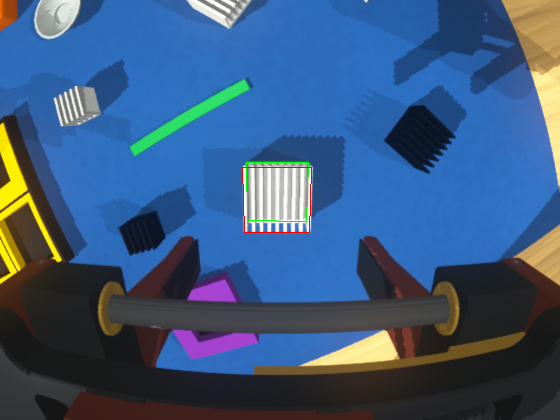

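The wrist view shows the silver xl sink at (278,198). The model outline lies on it to about 1 mm, and the black sinks at (420,138) and (143,232) are clear of the fingers. I'll grasp, lift and carry.

```bash
python3 -m jog '0 0 .4 0 0 0 -1;0 0 .55 0 0 0 -1;0 0 .65 0 0 0 -1;0 0 .73 0 0 0 -1;0 0 .73 0 0 0 -1;0 0 .73 0 0 0 -1'
python3 -m jog '0 0 0 0 0 0 1;0 0 0 0 0 0 1;0 0 0 0 0 0 1;0 0 0 0 0 0 1;0 0 0 0 0 0 1;0 0 0 0 0 0 1;0 0 0 0 0 0 1;0 0 0 0 0 0 1'
python3 -m jog '0 0 -.1 0 0 0 1;0 0 -.25 0 0 0 1;0 0 -.4 0 0 0 1;0 0 -.5 0 0 0 1;0 0 -.5 0 0 0 1'
python3 plan.py "490 -15 133 k" "540 140.7 133 -4.8" "540.2 140.7 43 k"
```

```text
t: 4.35
ee_pos: [439.2, -171.7, 34.2]
orientation: [-3.055, 0.733, 0.001]
ft_force: [0.3, 0.0, 1.1]
width: 87.8
grasp_force: 0.0
t: 5.15
ee_pos: [439.6, -171.7, 34.8]
orientation: [3.055, -0.733, 0.002]
ft_force: [-0.9, 0.4, 7.7]
width: 61.9
grasp_force: 30.0
t: 5.65
ee_pos: [440.6, -172.2, 136.4]
orientation: [3.054, -0.733, 0.008]
ft_force: [0.5, 0.6, -2.0]
width: 61.8
grasp_force: 30.0
yaw -27.0 t 5.65 q6 1.64
490 -15 133 k calls 1 each shift [-0.137 -0.812  0.017] turnz 0.0 mm/call 165
540 140.7 133 -4.8 calls 1 each shift [-0.131 -0.807 -0.   ] turnz -0.74 mm/call 164
540.2 140.7 43 k calls 1 each shift [ 0.001 -0.     0.45 ] turnz 0.0 mm/call 90
```

```bash
python3 -m jog '-.03 -.2 0 0 0 0 1;-.08 -.4 0 0 0 0 1;-.11 -.6 0 0 0 0 1;-.137 -.812 0 0 0 0 1;-.137 -.812 0 0 0 0 1'
python3 -m jog '-.03 -.2 0 0 0 -.25 1;-.08 -.4 0 0 0 -.5 1;-.11 -.6 0 0 0 -.74 1;-.131 -.807 0 0 0 -.74 1;-.131 -.807 0 0 0 -.74 1;-.131 -.807 0 0 0 -.74 1;-.131 -.807 0 0 0 -.74 1'
python3 plan.py "540.2 140.7 43 -4.8"; python3 wrist.py w2.png 540.2 140.7 -4.8 77 8 22
```

```text
t: 6.15
ee_pos: [489.4, -10.7, 133.0]
orientation: [-3.056, 0.727, 0.0]
ft_force: [-0.4, 0.3, -1.6]
width: 62.0
grasp_force: 30.0
t: 6.85
ee_pos: [537.2, 140.0, 133.0]
orientation: [3.138, -0.133, -0.004]
ft_force: [-0.5, -0.3, -2.6]
width: 61.8
grasp_force: 30.0
yaw -4.84 t 6.85 q6 1.89
540.2 140.7 43 -4.8 calls 1 each shift [ 0.015 -0.005  0.45 ] turnz -0.001 mm/call 90
```

View pics/w2.png

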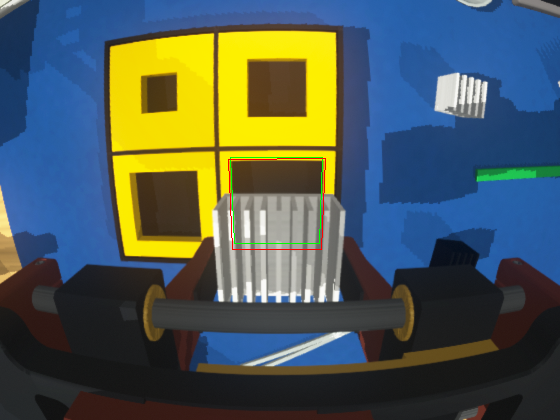

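The recess model outline coincides with the well_xl rim at (230–325, top 158), and the sink hangs straight. I'll lower it, release and rise.

```bash
python3 -m jog '.013 -.004 .15 0 0 0 1;.013 -.004 .28 0 0 0 1;.013 -.004 .36 0 0 0 1;.013 -.004 .42 0 0 0 1;.013 -.004 .445 0 0 0 1;.013 -.004 .45 0 0 0 1;.013 -.004 .45 0 0 0 1'
python3 -m jog '0 0 0 0 0 0 -.75;0 0 0 0 0 0 -.75;0 0 0 0 0 0 -.75;0 0 0 0 0 0 -.75;0 0 0 0 0 0 -.75'
python3 -m jog '0 0 -.1 0 0 0 -.75;0 0 -.3 0 0 0 -.75;0 0 -.5 0 0 0 -.75;0 0 -.5 0 0 0 -.75;0 0 -.5 0 0 0 -.75'
python3 plan.py "590 -35 143 k" "642 -215 143 28" "642 -215 34 k"
```

```text
t: 7.6
ee_pos: [541.5, 141.7, 44.6]
orientation: [-3.139, 0.132, -0.001]
ft_force: [-0.5, 0.3, -1.5]
width: 62.1
grasp_force: 30.0
t: 8.1
ee_pos: [541.2, 141.9, 44.3]
orientation: [-3.139, 0.131, -0.001]
ft_force: [0.4, 0.1, -0.1]
width: 76.8
grasp_force: 0.0
t: 8.6
ee_pos: [541.6, 142.0, 145.0]
orientation: [-3.138, 0.132, -0.003]
ft_force: [-0.4, 0.1, 0.5]
width: 76.9
grasp_force: 0.0
yaw -4.8 t 8.6 q6 1.89
590 -35 143 k calls 1 each shift [0.315 0.862 0.01 ] turnz 0.0 mm/call 184
642 -215 143 28 calls 2 each shift [0.167 0.438 0.   ] turnz -0.547 mm/call 94
642 -215 34 k calls 1 each shift [ 0.    -0.     0.545] turnz 0.0 mm/call 109
```

```bash
python3 -m jog '.315 .862 .01 0 0 0 -.75;.315 .862 .01 0 0 0 -.75;.315 .862 .01 0 0 0 -.75;.315 .862 .01 0 0 0 -.75;.315 .862 .01 0 0 0 -.75;.315 .862 .01 0 0 0 -.75'
python3 -m jog '.334 .876 0 0 0 -1 -.75;.334 .876 0 0 0 -1 -.75;.334 .876 0 0 0 -1 -.75;.334 .876 0 0 0 -1 -.75;.334 .876 0 0 0 -1 -.75;.334 .876 0 0 0 -1 -.75'
python3 plan.py "642 -215 100 28" "642 -215 34 k"; python3 wrist.py w3.png 642 -215 28 47 0 36
```

```text
t: 9.2
ee_pos: [588.3, -35.6, 140.4]
orientation: [-3.138, 0.135, 0.005]
ft_force: [-0.9, 0.1, -0.3]
width: 76.6
grasp_force: 0.0
t: 9.8
ee_pos: [640.6, -214.2, 140.9]
orientation: [-3.065, -0.683, 0.003]
ft_force: [-0.5, 1.2, -1.3]
width: 76.9
grasp_force: 0.0
yaw 25.14 t 9.8 q6 0.79
642 -215 100 28 calls 1 each shift [0.004 0.007 0.204] turnz -0.095 mm/call 41
642 -215 34 k calls 1 each shift [ 0.   -0.    0.33] turnz 0.0 mm/call 66
```

View pics/w3.png

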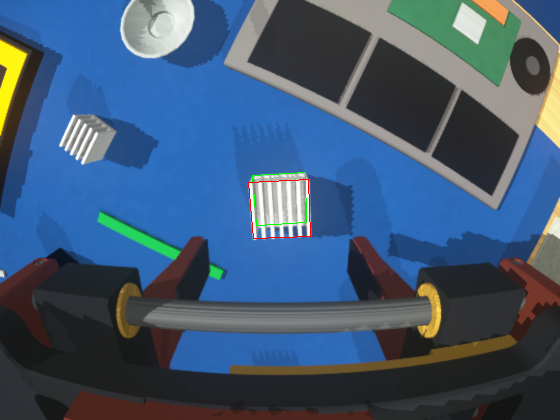

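The wrist view shows silver_l at (280,205), agreeing with its outline, and the fingers are clear. I'll grasp it.

```bash
python3 -m jog '.003 .004 .2 0 0 -.095 -.75;.003 .004 .35 0 0 -.095 -.75;.003 .004 .46 0 0 -.095 -.75;.003 .004 .534 0 0 -.095 -.75;.003 .004 .534 0 0 -.095 -.75;.003 .004 .534 0 0 -.095 -.75'
python3 -m jog '0 0 0 0 0 0 1;0 0 0 0 0 0 1;0 0 0 0 0 0 1;0 0 0 0 0 0 1;0 0 0 0 0 0 1;0 0 0 0 0 0 1'
python3 -m jog '0 0 -.1 0 0 0 1;0 0 -.25 0 0 0 1;0 0 -.4 0 0 0 1;0 0 -.5 0 0 0 1;0 0 -.5 0 0 0 1'
python3 plan.py "611 -65 134 k" "580 86 134 k" "548.2 236.3 134 -4.8"
```

```text
t: 10.45
ee_pos: [642.5, -214.9, 35.8]
orientation: [3.048, 0.763, 0.0]
ft_force: [0.2, -1.2, -0.4]
width: 77.0
grasp_force: 0.0
t: 11.05
ee_pos: [642.4, -216.0, 35.8]
orientation: [3.048, 0.761, 0.001]
ft_force: [-0.0, 0.9, 4.6]
width: 46.6
grasp_force: 30.0
t: 11.55
ee_pos: [644.0, -216.6, 138.2]
orientation: [3.045, 0.76, 0.007]
ft_force: [0.2, -0.2, -0.8]
width: 46.9
grasp_force: 30.0
yaw 28.04 t 11.55 q6 0.74
611 -65 134 k calls 1 each shift [ 0.211 -0.746  0.021] turnz 0.0 mm/call 155
580 86 134 k calls 1 each shift [ 0.218 -0.739 -0.   ] turnz 0.0 mm/call 154
548.2 236.3 134 -4.8 calls 2 each shift [ 0.106 -0.369 -0.   ] turnz 0.547 mm/call 77
```

```bash
python3 -m jog '.05 -.2 0 0 0 0 1;.11 -.42 0 0 0 0 1;.17 -.62 0 0 0 0 1;.211 -.746 0 0 0 0 1;.211 -.746 0 0 0 0 1'
python3 -m jog '.05 -.2 0 0 0 0 1;.11 -.42 0 0 0 0 1;.17 -.62 0 0 0 0 1;.218 -.739 0 0 0 0 1;.218 -.739 0 0 0 0 1'
python3 -m jog '.05 -.2 0 0 0 .25 1;.11 -.42 0 0 0 .5 1;.17 -.62 0 0 0 .75 1;.212 -.738 0 0 0 1 1;.212 -.738 0 0 0 1 1;.212 -.738 0 0 0 1 1;.212 -.738 0 0 0 1 1'
python3 plan.py "548.2 236.3 134 -4.8" "548.2 236.3 44.5 k"
```

```text
t: 12.05
ee_pos: [607.4, -61.2, 133.5]
orientation: [-3.045, -0.766, 0.005]
ft_force: [0.1, -1.5, -0.8]
width: 46.5
grasp_force: 30.0
t: 12.55
ee_pos: [577.7, 88.6, 134.2]
orientation: [-3.046, -0.766, 0.002]
ft_force: [-0.3, 0.4, -1.2]
width: 46.6
grasp_force: 30.0
t: 13.25
ee_pos: [546.6, 235.0, 134.7]
orientation: [3.14, -0.053, -0.001]
ft_force: [-0.7, 0.1, -1.1]
width: 47.0
grasp_force: 30.0
yaw -1.92 t 13.25 q6 1.99
548.2 236.3 134 -4.8 calls 1 each shift [ 0.008 -0.007  0.004] turnz 0.096 mm/call 2
548.2 236.3 44.5 k calls 1 each shift [ 0.    -0.     0.448] turnz 0.0 mm/call 90
```

```bash
python3 -m jog '.008 -.006 .05 0 0 .096 1;.008 -.006 .2 0 0 .096 1;.008 -.006 .33 0 0 .096 1;.008 -.006 .41 0 0 .096 1;.008 -.006 .44 0 0 .096 1;.008 -.006 .452 0 0 .096 1;.008 -.006 .452 0 0 .096 1'
python3 -m jog '0 0 0 0 0 0 -.4;0 0 0 0 0 0 -.4;0 0 0 0 0 0 -.4;0 0 0 0 0 0 -.4;0 0 0 0 0 0 -.4'
python3 -m jog '0 0 -.1 0 0 0 -.4;0 0 -.3 0 0 0 -.4;0 0 -.5 0 0 0 -.4;0 0 -.5 0 0 0 -.4;0 0 -.5 0 0 0 -.4'
python3 plan.py "586 104 144 k" "625 -28.5 144 80.6" "625 -28.5 34 k"
```

```text
t: 13.95
ee_pos: [548.5, 237.8, 45.3]
orientation: [-3.138, 0.133, -0.001]
ft_force: [-0.9, 0.0, 0.0]
width: 47.1
grasp_force: 30.0
t: 14.45
ee_pos: [548.0, 238.1, 45.1]
orientation: [-3.139, 0.132, -0.001]
ft_force: [-0.1, 0.3, -0.1]
width: 61.5
grasp_force: 0.0
t: 14.95
ee_pos: [548.4, 238.2, 145.9]
orientation: [-3.138, 0.132, -0.003]
ft_force: [-0.2, -1.1, -0.3]
width: 61.6
grasp_force: 0.0
yaw -4.83 t 14.95 q6 2.04
586 104 144 k calls 1 each shift [0.244 0.653 0.009] turnz 0.0 mm/call 139
625 -28.5 144 80.6 calls 1 each shift [0.25  0.644 0.   ] turnz 0.152 mm/call 138
625 -28.5 34 k calls 1 each shift [ 0.   -0.    0.55] turnz 0.0 mm/call 110
```

```bash
python3 -m jog '.244 .653 .009 0 0 0 -.4;.244 .653 .009 0 0 0 -.4;.244 .653 .009 0 0 0 -.4;.244 .653 .009 0 0 0 -.4;.244 .653 .009 0 0 0 -.4'
python3 -m jog '.25 .644 0 0 0 .152 -.4;.25 .644 0 0 0 .152 -.4;.25 .644 0 0 0 .152 -.4;.25 .644 0 0 0 .152 -.4;.25 .644 0 0 0 .152 -.4;.25 .644 0 0 0 .152 -.4'
python3 plan.py "625 -28.5 34 80.6"; python3 wrist.py w4.png 625 -28.5 80.6 32 0 36
```

```text
t: 15.45
ee_pos: [584.7, 102.9, 141.5]
orientation: [3.138, -0.136, -0.004]
ft_force: [-0.3, -0.1, 0.0]
width: 61.4
grasp_force: 0.0
t: 16.05
ee_pos: [623.7, -27.0, 142.4]
orientation: [-3.131, 0.255, 0.003]
ft_force: [0.6, -0.7, 0.4]
width: 61.3
grasp_force: 0.0
yaw -9.3 t 16.05 q6 1.67
625 -28.5 34 80.6 calls 1 each shift [0.008 0.006 0.542] turnz 0.003 mm/call 108
```

View pics/w4.png

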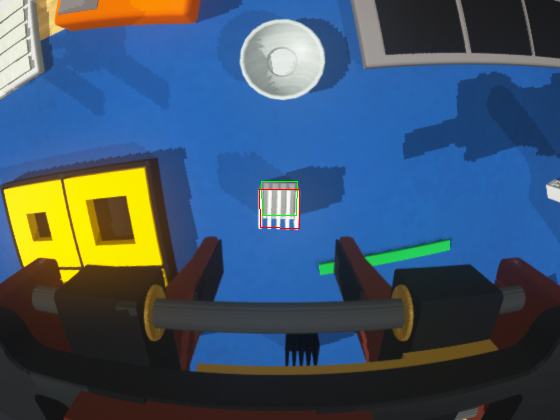

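The wrist view shows silver_m at (279,205), and its outline agrees. The black one at (302,348) is well behind. I'll grasp it.

```bash
python3 -m jog '.006 .004 .2 0 0 0 -.4;.006 .004 .35 0 0 0 -.4;.006 .004 .46 0 0 0 -.4;.006 .004 .545 0 0 0 -.4;.006 .004 .545 0 0 0 -.4;.006 .004 .545 0 0 0 -.4'
python3 -m jog '0 0 0 0 0 0 1;0 0 0 0 0 0 1;0 0 0 0 0 0 1;0 0 0 0 0 0 1;0 0 0 0 0 0 1;0 0 0 0 0 0 1'
python3 -m jog '0 0 -.1 0 0 0 1;0 0 -.25 0 0 0 1;0 0 -.4 0 0 0 1;0 0 -.5 0 0 0 1;0 0 -.5 0 0 0 1'
python3 plan.py "635.8 132.7 134 -4.8"
```

```text
t: 16.7
ee_pos: [625.8, -29.2, 34.4]
orientation: [-3.131, 0.256, -0.0]
ft_force: [-0.4, 0.3, -0.0]
width: 61.1
grasp_force: 0.0
t: 17.3
ee_pos: [625.9, -29.9, 34.7]
orientation: [-3.131, 0.257, -0.001]
ft_force: [-1.4, -0.1, 7.0]
width: 31.8
grasp_force: 30.0
t: 17.8
ee_pos: [627.5, -30.0, 136.9]
orientation: [-3.131, 0.257, -0.008]
ft_force: [0.2, -0.6, 0.3]
width: 32.1
grasp_force: 30.0
yaw -9.4 t 17.8 q6 1.67
635.8 132.7 134 -4.8 calls 1 each shift [-0.092 -0.809  0.015] turnz -0.153 mm/call 163
```

```bash
python3 -m jog '-.02 -.2 0 0 0 -.05 1;-.05 -.42 0 0 0 -.1 1;-.075 -.64 0 0 0 -.153 1;-.086 -.807 0 0 0 -.153 1;-.086 -.807 0 0 0 -.153 1;-.086 -.807 0 0 0 -.153 1;-.086 -.807 0 0 0 -.153 1'
python3 plan.py "635.8 132.7 43.5 -4.8"
```

```text
t: 18.5
ee_pos: [634.3, 131.1, 133.0]
orientation: [3.138, -0.133, -0.003]
ft_force: [0.0, -1.1, -0.4]
width: 31.6
grasp_force: 30.0
yaw -4.84 t 18.5 q6 1.84
635.8 132.7 43.5 -4.8 calls 1 each shift [ 0.007 -0.009  0.448] turnz -0.001 mm/call 90
```

```bash
python3 -m jog '.007 -.007 .05 0 0 0 1;.007 -.007 .2 0 0 0 1;.007 -.007 .33 0 0 0 1;.007 -.007 .41 0 0 0 1;.007 -.007 .44 0 0 0 1;.007 -.007 .448 0 0 0 1;.007 -.007 .448 0 0 0 1'
python3 -m jog '0 0 0 0 0 0 -.1;0 0 0 0 0 0 -.1;0 0 0 0 0 0 -.1;0 0 0 0 0 0 -.1;0 0 0 0 0 0 -.1'
python3 -m jog '0 0 -.1 0 0 0 -.1;0 0 -.3 0 0 0 -.1;0 0 -.5 0 0 0 -.1;0 0 -.5 0 0 0 -.1;0 0 -.5 0 0 0 -.1'
python3 plan.py "620 -28 144 k" "604 -188 144 k" "588.5 -348.5 144 17.5"
```

```text
t: 19.2
ee_pos: [637.0, 133.4, 45.0]
orientation: [-3.139, 0.132, -0.002]
ft_force: [-0.9, -0.1, 0.3]
width: 31.8
grasp_force: 30.0
t: 19.7
ee_pos: [636.5, 133.5, 44.7]
orientation: [-3.139, 0.131, -0.001]
ft_force: [0.1, -0.0, 0.2]
width: 48.3
grasp_force: 0.0
t: 20.2
ee_pos: [637.0, 133.6, 145.6]
orientation: [-3.138, 0.131, -0.004]
ft_force: [-0.9, -0.2, -0.3]
width: 48.2
grasp_force: 0.0
yaw -4.8 t 20.2 q6 1.84
620 -28 144 k calls 1 each shift [-0.017  0.812  0.008] turnz 0.0 mm/call 163
604 -188 144 k calls 1 each shift [-0.013  0.804  0.   ] turnz 0.0 mm/call 161
588.5 -348.5 144 17.5 calls 1 each shift [-0.01   0.806  0.   ] turnz -0.743 mm/call 161
```

```bash
python3 -m jog '-.017 .812 .008 0 0 0 -.1;-.017 .812 .008 0 0 0 -.1;-.017 .812 .008 0 0 0 -.1;-.017 .812 .008 0 0 0 -.1;-.017 .812 .008 0 0 0 -.1;-.017 .812 .008 0 0 0 -.1'
python3 -m jog '-.013 .804 0 0 0 0 -.1;-.013 .804 0 0 0 0 -.1;-.013 .804 0 0 0 0 -.1;-.013 .804 0 0 0 0 -.1;-.013 .804 0 0 0 0 -.1'
python3 -m jog '-.01 .806 0 0 0 -.743 -.1;-.01 .806 0 0 0 -.743 -.1;-.01 .806 0 0 0 -.743 -.1;-.01 .806 0 0 0 -.743 -.1;-.01 .806 0 0 0 -.743 -.1;-.01 .806 0 0 0 -.743 -.1'
python3 plan.py "588.5 -348.5 34 17.5"; python3 wrist.py w5.png 588.5 -348.5 17.5 17 0 36
```

```text
t: 20.8
ee_pos: [619.1, -27.4, 141.9]
orientation: [-3.138, 0.132, 0.002]
ft_force: [0.2, 0.0, -0.8]
width: 48.7
grasp_force: 0.0
t: 21.3
ee_pos: [603.6, -188.0, 142.5]
orientation: [-3.138, 0.133, 0.0]
ft_force: [0.3, -0.1, 0.8]
width: 48.4
grasp_force: 0.0
t: 21.9
ee_pos: [588.4, -345.9, 142.4]
orientation: [-3.104, -0.478, 0.001]
ft_force: [0.3, -0.4, -0.0]
width: 48.1
grasp_force: 0.0
yaw 17.52 t 21.9 q6 0.72
588.5 -348.5 34 17.5 calls 1 each shift [-0.004  0.013  0.542] turnz 0.001 mm/call 108
```

View pics/w5.png

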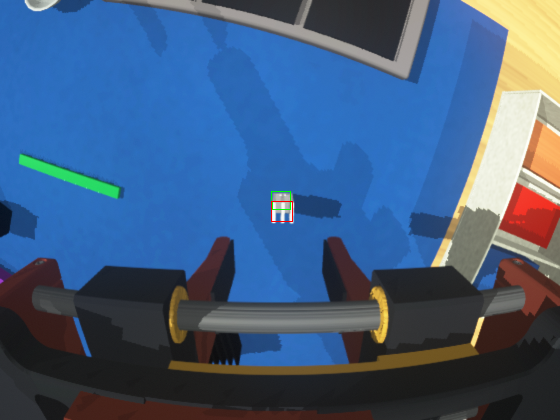

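The wrist view shows silver_s at (282,207), agreeing with its outline, and black_l at (225,348) is behind and clear. I'll grasp it.

```bash
python3 -m jog '0 .007 .2 0 0 0 -.1;0 .007 .35 0 0 0 -.1;0 .007 .46 0 0 0 -.1;0 .007 .545 0 0 0 -.1;0 .007 .545 0 0 0 -.1;0 .007 .545 0 0 0 -.1'
python3 -m jog '0 0 0 0 0 0 1;0 0 0 0 0 0 1;0 0 0 0 0 0 1;0 0 0 0 0 0 1;0 0 0 0 0 0 1;0 0 0 0 0 0 1'
python3 -m jog '0 0 -.1 0 0 0 1;0 0 -.25 0 0 0 1;0 0 -.4 0 0 0 1;0 0 -.5 0 0 0 1;0 0 -.5 0 0 0 1'
python3 plan.py "602 -204 134 k" "616 -60 134 k" "630 84 134 k" "643.8 228.3 134 -4.8"
```

```text
t: 22.55
ee_pos: [589.0, -349.1, 34.3]
orientation: [3.105, 0.479, 0.0]
ft_force: [0.3, 0.2, -0.2]
width: 48.0
grasp_force: 0.0
t: 23.15
ee_pos: [588.5, -350.1, 34.4]
orientation: [3.105, 0.477, 0.001]
ft_force: [0.2, 1.0, 3.6]
width: 16.8
grasp_force: 30.0
t: 23.65
ee_pos: [590.0, -351.0, 137.1]
orientation: [3.102, 0.477, 0.007]
ft_force: [0.5, -0.1, 0.5]
width: 16.8
grasp_force: 30.0
yaw 17.48 t 23.65 q6 0.71
602 -204 134 k calls 1 each shift [ 0.278 -0.683  0.015] turnz 0.0 mm/call 147
616 -60 134 k calls 1 each shift [ 0.283 -0.666 -0.   ] turnz 0.0 mm/call 145
630 84 134 k calls 1 each shift [ 0.283 -0.666 -0.   ] turnz 0.0 mm/call 145
643.8 228.3 134 -4.8 calls 1 each shift [ 0.283 -0.667 -0.   ] turnz 0.743 mm/call 145
```

```bash
python3 -m jog '.08 -.2 0 0 0 0 1;.17 -.42 0 0 0 0 1;.24 -.58 0 0 0 0 1;.278 -.683 0 0 0 0 1;.278 -.683 0 0 0 0 1'
python3 -m jog '.08 -.2 0 0 0 0 1;.17 -.42 0 0 0 0 1;.24 -.58 0 0 0 0 1;.283 -.666 0 0 0 0 1;.283 -.666 0 0 0 0 1'
python3 -m jog '.08 -.2 0 0 0 0 1;.17 -.42 0 0 0 0 1;.24 -.58 0 0 0 0 1;.283 -.666 0 0 0 0 1;.283 -.666 0 0 0 0 1'
python3 -m jog '.08 -.2 0 0 0 .25 1;.17 -.42 0 0 0 .5 1;.24 -.58 0 0 0 .743 1;.283 -.667 0 0 0 .743 1;.283 -.667 0 0 0 .743 1;.283 -.667 0 0 0 .743 1;.283 -.667 0 0 0 .743 1'
python3 plan.py "643.8 228.3 43.5 -4.8"; python3 wrist.py w6.png 643.8 228.3 -4.8 32 8 22
```

```text
t: 24.15
ee_pos: [599.5, -199.8, 132.2]
orientation: [-3.103, -0.482, 0.004]
ft_force: [-0.1, -0.4, -0.6]
width: 16.7
grasp_force: 30.0
t: 24.65
ee_pos: [614.2, -57.3, 132.8]
orientation: [-3.104, -0.481, 0.002]
ft_force: [0.3, -0.3, -0.4]
width: 16.8
grasp_force: 30.0
t: 25.15
ee_pos: [628.7, 85.9, 133.4]
orientation: [3.105, 0.48, -0.0]
ft_force: [1.0, -0.6, -0.5]
width: 16.8
grasp_force: 30.0
t: 25.85
ee_pos: [642.1, 227.3, 133.6]
orientation: [3.138, -0.132, -0.001]
ft_force: [-0.3, -0.2, -0.9]
width: 16.8
grasp_force: 30.0
yaw -4.81 t 25.85 q6 1.98
643.8 228.3 43.5 -4.8 calls 1 each shift [ 0.008 -0.006  0.451] turnz -0.0 mm/call 90
```

View pics/w6.png

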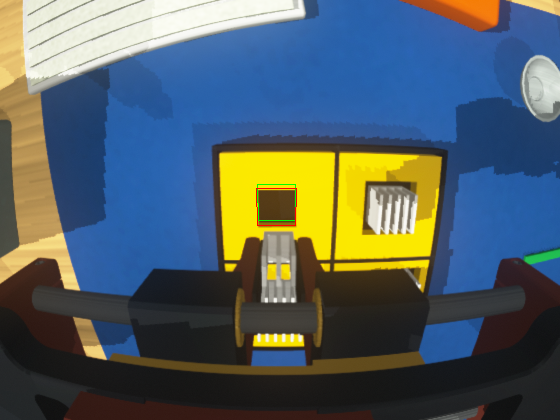

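The held silver_s lines up with the well_s recess at (277,206), and silver_m stands in its recess at (390,208). I'll lower it, release and retreat.

```bash
python3 -m jog '.008 -.006 .05 0 0 0 1;.008 -.006 .2 0 0 0 1;.008 -.006 .33 0 0 0 1;.008 -.006 .41 0 0 0 1;.008 -.006 .44 0 0 0 1;.008 -.006 .451 0 0 0 1;.008 -.006 .451 0 0 0 1'
python3 -m jog '0 0 0 0 0 0 .3;0 0 0 0 0 0 .3;0 0 0 0 0 0 .3;0 0 0 0 0 0 .3;0 0 0 0 0 0 .3'
python3 -m jog '0 0 -.1 0 0 0 .3;0 0 -.3 0 0 0 .3;0 0 -.5 0 0 0 .3;0 0 -.7 0 0 0 .3;0 0 -.7 0 0 0 .3'
python3 -m jog '-.3 .9 0 0 0 0 .3;-.3 .9 0 0 0 0 .3;-.3 .9 0 0 0 0 .3;-.3 .9 0 0 0 0 .3;-.3 .9 0 0 0 0 .3;-.3 .9 0 0 0 0 .3'
python3 -m jog '-.3 .9 0 0 0 0 .3;-.3 .9 0 0 0 0 .3;-.3 .9 0 0 0 0 .3;-.3 .9 0 0 0 0 .3;-.3 .9 0 0 0 0 .3;-.3 .9 0 0 0 0 .3'
python3 - <<'E'
from h import *
a,_=shot('top','t9.png'); b,_=shot('scene','s9.png')
v=np.hstack([cv2.resize(a[110:230,110:240],(390,360)),cv2.resize(b[130:250,300:450],(400,320+40))]); cv2.imwrite('pics/end.png',v[:,:,::-1])
E
```

```text
t: 26.6
ee_pos: [644.4, 230.6, 44.2]
orientation: [-3.139, 0.132, -0.001]
ft_force: [0.1, -0.2, -0.3]
width: 16.9
grasp_force: 30.0
t: 27.1
ee_pos: [643.9, 230.6, 44.0]
orientation: [-3.139, 0.132, -0.001]
ft_force: [-0.7, 0.7, 0.4]
width: 30.7
grasp_force: 0.0
t: 27.6
ee_pos: [647.2, 231.7, 190.4]
orientation: [-3.135, 0.131, -0.016]
ft_force: [0.5, 0.2, 0.4]
width: 30.9
grasp_force: 0.0
t: 28.2
ee_pos: [568.7, 55.5, 183.4]
orientation: [-3.138, 0.135, 0.0]
ft_force: [0.6, -0.6, -0.7]
width: 30.6
grasp_force: 0.0
t: 28.8
ee_pos: [494.9, -118.0, 183.6]
orientation: [-3.138, 0.133, -0.001]
ft_force: [-0.4, 0.0, -0.5]
width: 30.7
grasp_force: 0.0
```

View pics/end.png

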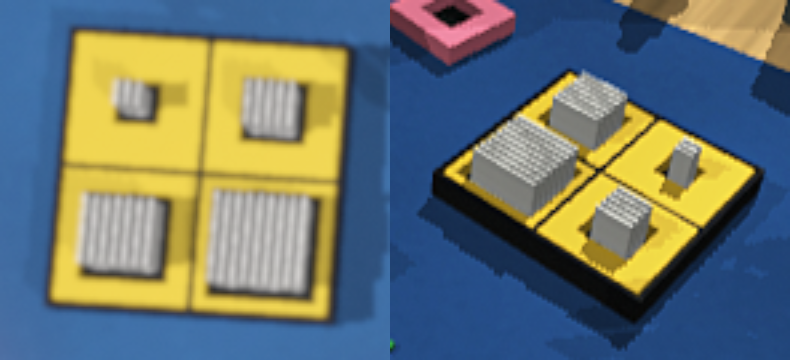

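View pics/s9.png

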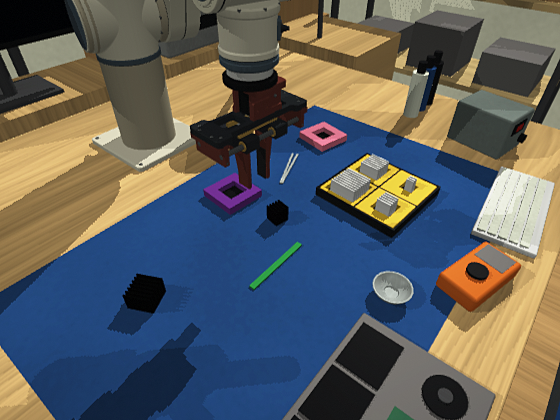

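All four sinks stand upright inside their recesses in both views. The black sinks at (145,293) and (278,212) in the scene view have not moved, so I'm handing the job in.

```bash
python3 -c "from workcell import close_job; print(close_job())"
```

```text
the job is handed in; nothing more can be done
None
```

All four silver heat sinks stand upright in the compartments cut for their sizes, the black ones were left alone, and the job was handed in at about 29 s of robot time.

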